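# Seat the mesh filter in the table-top extractor

## Task

Put the larger of the two mesh filters back into the white table-top extractor: hook one of its two shorter edges under the metal lip, then lower the other end, rather than letting it drop, until the filter lies flat on the ledge inside the walls. Leave the smaller filter where it lies, and let go at the end.

Things in the scene. Friction and masses are not known exactly. Their poses are not given: they have to be found in the camera images.
- filter_grip (a point): Centre of the larger mesh filter's steel grip bar, 40 mm straight above the middle of the panel's underside. Bar: 100 mm long (along y), 16 mm thick (x), 20 mm tall, on a 10 mm post at each end, open for 20 mm between bar and panel. x along the panel's 190 mm length, z up out of it. Starts lying flat on the table.
- filter_center (a point): Middle of the larger filter's panel, 5 mm above its underside, 35 mm below the bar's centre; axes as filter_grip. Loose flat aluminium-framed panel 190 (x) x 150 (y) x 10 mm, 0.3 to 0.5 kg, balanced under its bar; a half turn makes no difference, either 150 mm edge may go under the lip.
- seat (a point): Fixed white extractor: middle of its recess, at the height of the flat ledge that carries the filter (45 mm above the table). x points away from the lip end, which roughly faces the robot; z up. Recess: 210 mm along x, 176 mm along y. Side walls and +x end wall are 10 mm thick and rise 26 mm above the ledge. The opening from lip tip to +x wall is 178 mm: the filter enters only tilted.
- lip (a point): Middle of the lip's tip, on its underside, 73 mm from the seat's middle towards -x and 30 mm above the ledge; axes as seat. The steel lip, 12 mm thick, overhangs the recess by 32 mm along the whole -x end; it is carried by a 35 mm thick housing as tall as the lip's top (42 mm above the ledge).
- small_filter_grip (a point): The smaller mesh filter, 140 x 110 x 10 mm, of the same make: centre of its 80 mm long grip bar, 40 mm above its underside. It is too small for the extractor; leave it alone.
Things that resemble listed ones, but are neither listed nor needed, are in the scene too. What is shaped like the part that bears filter_grip but green is not meant.

How it is judged:
By the outcome, as a careful person would: the job done as asked, in the order asked, and still so for the second after the job is handed in, with the robot touching nothing.
It also fails if it takes over 45 s, if anything falls off the work surface, if the arm or the gripper's body presses on something with over 40 N, if the wrist force passes 120 N, or if a joint passes its speed limit or range.

## Robot

A 6-joint arm with a two-finger parallel gripper is mounted at the origin on the work surface. World frame = base frame: x ahead of the robot, y to its left, z up, the work surface at z = 0. Lengths are in m, angles in rad, forces in N, time in s.
With the tool pointing down it reaches from about 0.275 to 0.875 m from the base axis. Payload 12.5 kg.
Tool frame: the origin (TCP) lies on the centre line of the jaws, within the pads' length; the fingertips stand r.finger_overhang ahead of it and the grasp point (between the pads) lies 3 mm ahead of it (r.finger_overhang is the distance from the TCP to the fingertips, in m); z points along the fingers, y is the direction in which the jaws open and shut (so a half turn about z gives the same grasp; the last joint's range is limited). The gripper opens to 85 mm and grips with 20 to 120 N. Pads are 22 mm wide; open, the fingers measure 114 mm over their backs; the gripper's body (76 mm by 85 mm) begins 54 mm behind the grasp point. The pads swing forward as they close: fully open they stand 13 mm farther back than shut.
Start: joints at [-1.203, 0.351, 1.652, -0, 1.139, -0.085], TCP at [0.241, -0.495, 0.22] pointing down, gripper open.
Joint ranges: [-2.75, 2.75], [-0.79, 2.1], [0.01, 2.65], [-1.57, 4.71], [0.07, 3.14], [-2.87, 2.87]. Speed limits (rad/s): [2.22, 2.22, 2.79, 3.14, 3.14, 3.14].

## Interface

Orientations are given as a unit quaternion [x, y, z, w].
In Python, from cell import r, optics gives the robot as it stands. The module is installed in compiled form; this text tells all that it offers. Calls block until the motion is done:
- r.move_to(position, orientation): joint-space move of the TCP to a pose.
- r.move_linear(position, rot=None, vel=0.15): straight line of the TCP; rot=None keeps the orientation; vel is the mean speed in m/s.
- r.set_joints(angles): joint-space move.
- r.set_gripper(opening, squeeze=None): opening from 0.0 (shut) to 1.0 (fully open); squeeze is the grip in N (None keeps the last); returns when the fingers have stopped.
- r.sleep(seconds).
- r.inverse_kinematics(position, orientation): joint angles nearest the present ones, or None.
- optics.get_image(name): name is "scene" or "top" or "wrist"; returns a dict with "pixels" (384x512x3 uint8, red, green, blue), "depth" (384x512 float32, m along the optical axis (not along the pixel's ray), 0 where there is no reading), "fx", "fy", "cx", "cy" (pixels), "D" ([k1, k2, p1, p2, k3] as OpenCV has them; the pictures are not rectified), "camera_from_world" (4x4, takes a point from world to camera coordinates); the wrist camera has in their place "mount" (4x4, takes a point from camera to tool coordinates, whose origin is the TCP and whose axes are the flange's). Camera axes: x right, y down, z forward; pixel columns grow to the right and rows downward; lengths in m; the calibration is good to about 2 mm. A picture is of the moment at which its call begins: read the wrist's pose just before it.
A pose or a line that the arm cannot do raises r.PlanningError and nothing moves.
- r.hand_in(): hands the job in, once; it reports no verdict.
Readings, each from a call of its own:
- r.current_t(): time.
- r.current_q(): joint angles.
- r.current_qvel(): joint speeds.
- r.current_effort(): joint torques, N m.
- r.current_tool_pos(): TCP position.
- r.current_ee_rot(): TCP orientation.
- r.current_contact_force(): force on the tool from outside, world axes, zero at the start.
- r.current_torque(): the same for the moment, N m.
- r.current_opening(): opening from 0.0 (shut) to 1.0 (fully open).
Only numpy, scipy, OpenCV 4.12 (cv2) and the standard library are available. Lean on these libraries where they do the work, as an engineer would, in place of code of your own. Each camera call takes 0.05 s, during which the arm holds its last target.

## Working session

There is one attempt and no reset: what is moved stays moved. The work goes in short steps, each a Python script; the robot and the scene stay as the last script left them, time stands still between calls to the robot, and variables do not carry over. Pictures are saved under pics/ and viewed, and the job is handed in when it is done.

```bash
mkdir -p pics; python3 - <<'E'
from cell import r, optics
import cv2,numpy as np,pickle
print(r.current_t(), r.finger_overhang)
d={}
for n in ["scene","top"]:
    im=optics.get_image(n); d[n]=im
    cv2.imwrite(f"pics/{n}0.png",im["pixels"][:,:,::-1])
    print(n,im["fx"],im["fy"],im["cx"],im["cy"],im["D"]);print(np.round(im["camera_from_world"],3))
pickle.dump(d,open("d0.pkl","wb"))
print(r.current_t(), r.current_ee_rot())
E
```

```text
0.0 0.022
scene 370.2488624314656 370.2488624314656 256.706916976641 188.336476213948 [-0.05221257  0.          0.          0.          0.        ]
[[-6.100e-02  9.980e-01  1.000e-03 -3.500e-02]
 [ 8.680e-01  5.400e-02 -4.940e-01 -3.600e-01]
 [-4.930e-01 -2.900e-02 -8.690e-01  1.459e+00]
 [ 0.000e+00  0.000e+00  0.000e+00  1.000e+00]]
top 479.40523445764495 479.40523445764495 254.93987770786322 195.99386756996418 [-0.19902046  0.          0.          0.          0.        ]
[[-0.013 -1.     0.004  0.066]
 [-0.998  0.013 -0.067  0.439]
 [ 0.067 -0.004 -0.998  1.451]
 [ 0.     0.     0.     1.   ]]
0.1 [ 9.74480015e-01  2.24473680e-01 -6.80751379e-05 -5.13138107e-04]
```

View pics/scene0.png

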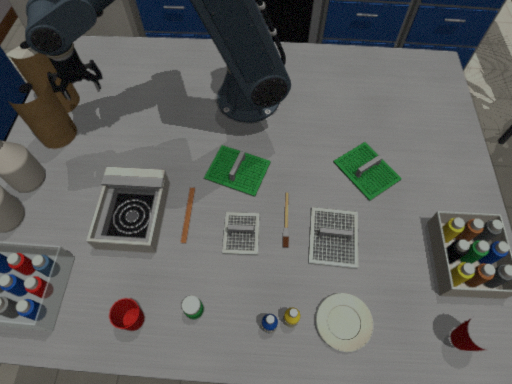

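View pics/top0.png

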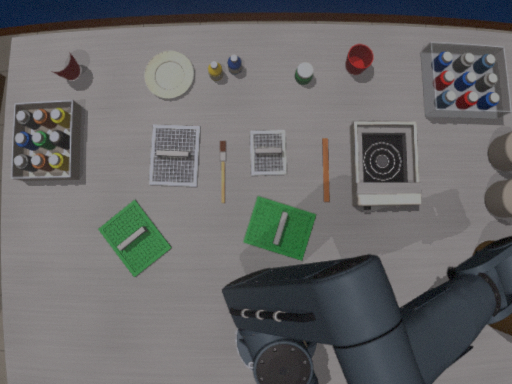

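Candidates for the larger filter, by their pixels in the top view: white panel (175,155), smaller white panel (268,152), and green panels (135,238) and (280,228), which are ruled out by colour. I choose the white one at (175,155). The extractor is at (385,163), with its lip end towards the robot. Next I'll check close crops and measure.

```bash
cat > h.py <<'E'
import numpy as np,cv2,pickle
def ray(im,uv):
    K=np.array([[im["fx"],0,im["cx"]],[0,im["fy"],im["cy"]],[0,0,1.]])
    p=cv2.undistortPoints(np.array(uv,float).reshape(-1,1,2),K,np.array(im["D"],float)).reshape(-1,2)
    T=np.linalg.inv(im["camera_from_world"]) if "camera_from_world" in im else im["wfc"]
    d=np.c_[p,np.ones(len(p))]@T[:3,:3].T
    return T[:3,3],d
def onplane(im,uv,z):
    o,d=ray(im,uv); s=(z-o[2])/d[:,2:]
    return o+s*d
def proj(im,P):
    T=im["camera_from_world"] if "camera_from_world" in im else np.linalg.inv(im["wfc"])
    K=np.array([[im["fx"],0,im["cx"]],[0,im["fy"],im["cy"]],[0,0,1.]])
    return cv2.projectPoints(np.array(P,float).reshape(-1,1,3),cv2.Rodrigues(T[:3,:3])[0],T[:3,3],K,np.array(im["D"],float))[0].reshape(-1,2)
def cloud(im):
    h,w=im["depth"].shape
    u,v=np.meshgrid(np.arange(w),np.arange(h))
    o,d=ray(im,np.c_[u.ravel(),v.ravel()])
    return (o+d*im["depth"].reshape(-1,1)).reshape(h,w,3)
E
python3 - <<'E'
from h import *
d=pickle.load(open("d0.pkl","rb")); im=d["top"]; px=im["pixels"]
a=px[110:200,140:300]; cv2.imwrite("pics/c1.png",cv2.resize(a,None,fx=5,fy=5,interpolation=cv2.INTER_NEAREST)[:,:,::-1])
a=px[110:215,340:430]; cv2.imwrite("pics/c2.png",cv2.resize(a,None,fx=5,fy=5,interpolation=cv2.INTER_NEAREST)[:,:,::-1])
P=cloud(im)
print(onplane(im,[[175,155],[268,152],[385,163]],0.01))
for u,v in [(175,155),(152,155),(268,152),(384,200),(384,190),(358,160),(412,160),(384,125),(384,140),(210,180)]: print(u,v,P[v,u].round(4))
E
```

```text
[[ 0.57103044  0.30637184  0.01      ]
 [ 0.5761117   0.01770416  0.01      ]
 [ 0.53876675 -0.34917878  0.01      ]]
175 155 [0.5648 0.2998 0.05  ]
152 155 [0.5723 0.3787 0.011 ]
268 152 [0.5693 0.0191 0.0527]
384 200 [ 0.4184 -0.32    0.0889]
384 190 [ 0.4478 -0.3205  0.0903]
358 160 [ 0.5437 -0.2549  0.0457]
412 160 [ 0.5429 -0.4255  0.0464]
384 125 [ 0.6503 -0.3383  0.0555]
384 140 [ 0.6134 -0.3513  0.002 ]
210 180 [ 0.4934  0.1993 -0.0094]
```

View pics/c1.png

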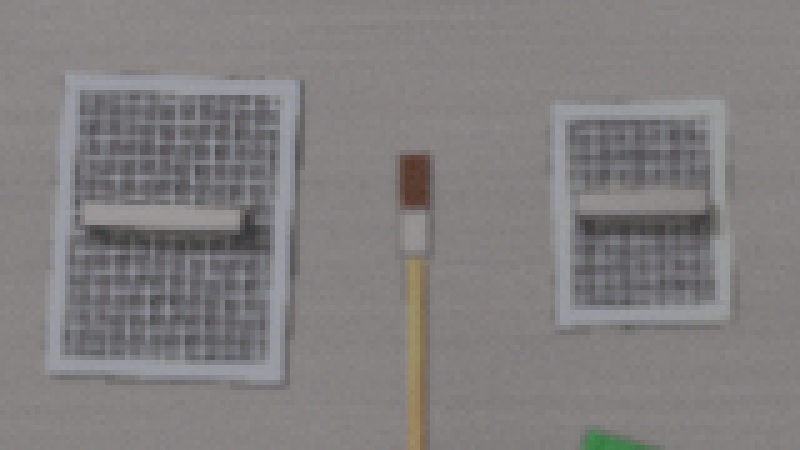

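View pics/c2.png

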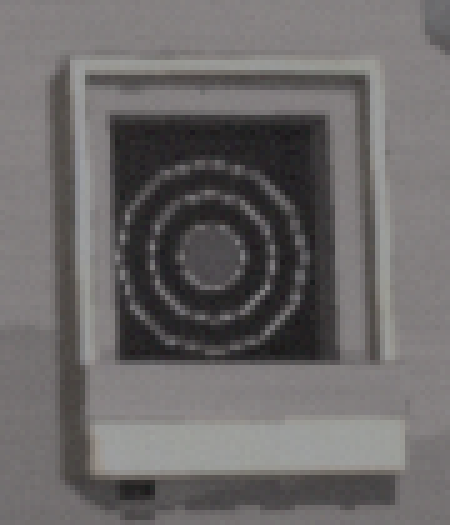

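```bash
python3 - <<'E'
from h import *
d=pickle.load(open("d0.pkl","rb")); im=d["top"]
f=lambda c,o:(np.array(c,float)-2)/5+np.array(o)
C=onplane(im,f([(66,74),(300,80),(285,383),(47,374)],(140,110)),.01)
print(C.round(4)); print("sides",[np.linalg.norm(C[i]-C[(i+1)%4]).round(4) for i in range(4)],"c",C.mean(0))
ax=(C[0]+C[1]-C[2]-C[3])/2; print("yaw",np.degrees(np.arctan2(ax[1],ax[0])))
B=onplane(im,f([(82,218),(240,222)],(140,110)),.05); print("bar",B.round(4),B.mean(0))
W=onplane(im,f([(67,58),(383,58)],(340,110)),.071); print("wall",W.round(4),np.linalg.norm(W[0]-W[1]))
L=onplane(im,f([(84,362),(407,362),(90,418),(405,418)],(340,110)),.087); print("lip",L.round(4))
E
```

```text
[[0.6696 0.3775 0.01  ]
 [0.6625 0.2295 0.01  ]
 [0.4728 0.2391 0.01  ]
 [0.4805 0.3878 0.01  ]]
sides [np.float64(0.1482), np.float64(0.1899), np.float64(0.149), np.float64(0.1894)] c [0.57137037 0.30850074 0.01      ]
yaw -2.996747369601148
bar [[0.5714 0.3581 0.05  ]
 [0.5672 0.2615 0.05  ]] [0.56929363 0.30979557 0.05      ]
wall [[ 0.6584 -0.2383  0.071 ]
 [ 0.6596 -0.4369  0.071 ]] 0.1985900700232795
lip [[ 0.4726 -0.2387  0.087 ]
 [ 0.4708 -0.437   0.087 ]
 [ 0.4396 -0.2414  0.087 ]
 [ 0.4372 -0.4344  0.087 ]]
```

The crops confirm the choice. The panel at top (175,155) measures about 190×149 mm, its bar is 97 mm long along the short side, and the other white panel is clearly smaller. Next I'll plan the poses, then take a wrist look at the extractor.

```bash
cat >> h.py <<'E'
from scipy.spatial.transform import Rotation as Ro
def tool(yaw,pitch,sgn=1):
    """panel frame yaw, pitch = +x end up (rad); returns R of tool gripping it straight"""
    Rp=Ro.from_euler('z',yaw)*Ro.from_euler('y',-pitch)
    y=np.array([sgn,0,0.]);z=np.array([0,0,-1.]);x=np.cross(y,z)
    return Rp*Ro.from_matrix(np.c_[x,y,z]), Rp
def tcp_for(center_under,yaw,pitch,sgn=1,off=np.zeros(3)):
    """center_under: middle of panel underside; off: grasp point error (panel frame)"""
    T,Rp=tool(yaw,pitch,sgn)
    g=np.array(center_under)+Rp.apply(np.array([0,0,.040])+off)
    return g-T.apply([0,0,.003]),T.as_quat()
def tcp_edge(seat,syaw,ex,h,pitch,sgn=1,off=np.zeros(3)):
    """low -x bottom edge at seat coords (ex,0,h)"""
    Rs=Ro.from_euler('z',syaw)
    e=np.array(seat)+Rs.apply([ex,0,h])
    Rp=Rs*Ro.from_euler('y',-pitch)
    return tcp_for(e+Rp.apply([.095,0,0]),syaw,pitch,sgn,off)
E
python3 - <<'E'
from h import *
from cell import r
seat=[.5447,-.338,.045]
for s in (1,-1):
  print(s)
  for n,(p,q) in dict(look=tcp_for([.45,-.34,.3],0,0,s),lookf=tcp_for([.50,.309,.3],0,0,s),grasp=tcp_for([.5705,.309,0],-.052,0,s),
    pre=tcp_edge(seat,0,-.06,.06,.36,s),ins=tcp_edge(seat,0,-.098,.004,.36,s),flat=tcp_edge(seat,0,-.098,0,0,s)).items():
    j=r.inverse_kinematics(p,q); print(n,p.round(3),None if j is None else np.round(j,2))
E
```

```text
1
look [ 0.45  -0.34   0.343] [-0.73  0.28  1.44 -0.    1.42 -0.73]
lookf [0.5   0.309 0.343] [ 0.47  0.33  1.38 -0.    1.43  0.47]
grasp [0.57  0.309 0.043] [ 0.42  0.74  1.5  -0.    0.91  0.48]
pre [ 0.558 -0.338  0.179] [-0.71  0.46  1.65  0.33  0.78 -0.92]
ins [ 0.52  -0.338  0.123] [-0.76  0.48  1.77  0.41  0.66 -1.06]
flat [ 0.542 -0.338  0.088] [-0.63  0.66  1.51 -0.    0.97 -0.63]
-1
look [ 0.45  -0.34   0.343] [-0.73  0.28  1.44 -0.    1.42  2.41]
lookf [0.5   0.309 0.343] [ 0.47  0.33  1.38 -0.    1.43 -2.67]
grasp [0.57  0.309 0.043] [ 0.42  0.74  1.5  -0.    0.91 -2.66]
pre [ 0.558 -0.338  0.179] [-0.71  0.46  1.65  0.33  0.78  2.22]
ins [ 0.52  -0.338  0.123] [-0.76  0.48  1.77  0.41  0.66  2.09]
flat [ 0.542 -0.338  0.088] [-0.63  0.66  1.51 -0.    0.97  2.51]
```

```bash
cat >> h.py <<'E'
def wrist(r,optics,name):
    p=np.array(r.current_tool_pos());q=r.current_ee_rot()
    im=optics.get_image("wrist")
    T=np.eye(4);T[:3,:3]=Ro.from_quat(q).as_matrix();T[:3,3]=p
    im["wfc"]=T@np.array(im["mount"])
    pickle.dump(im,open(name+".pkl","wb"))
    cv2.imwrite(f"pics/{name}.png",cv2.resize(im["pixels"],None,fx=1.5,fy=1.5)[:,:,::-1])
    return im
E
python3 - <<'E'
from h import *
from cell import r,optics
p,q=tcp_for([.44,-.34,.32],0,0)
r.move_to(p,q); print(r.current_t())
im=wrist(r,optics,"w1"); print(np.round(im["mount"],3),im["fx"],im["D"])
print(onplane(im,[[256,192],[0,0],[511,383]],.08))
E
```

```text
1.2167
[[ 0.    -0.949 -0.315  0.081]
 [ 1.    -0.     0.001  0.   ]
 [-0.001 -0.315  0.949 -0.154]
 [ 0.     0.     0.     1.   ]] 265.17288610826733 [-0.05346558  0.          0.          0.          0.        ]
[[ 0.44666977 -0.39938055  0.08      ]
 [ 0.06071249 -0.09439218  0.08      ]
 [ 1.10857296 -0.91905131  0.08      ]]
```

View pics/w1.png

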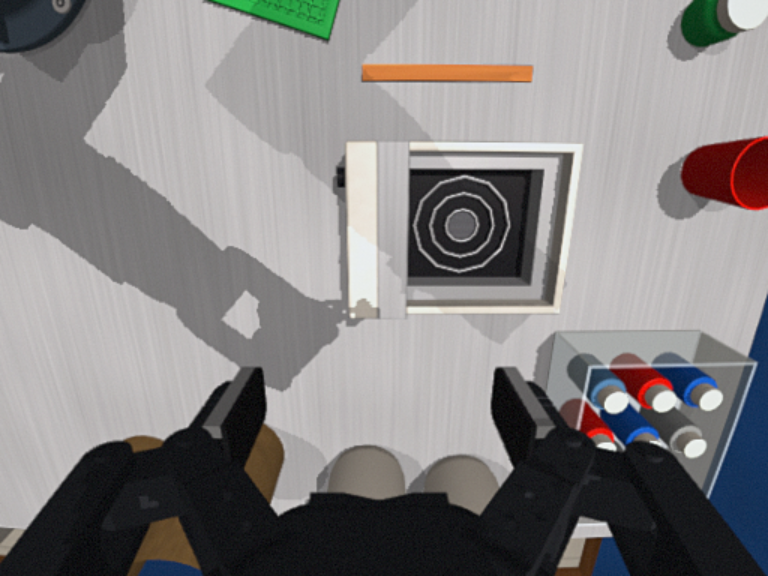

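Wrist view shows the extractor: lip plate between x≈347 and 409, tip edge at x≈408 (y 142–320), far wall corners (583,144) and (562,313).

```bash
python3 - <<'E'
from h import *
from cell import r,optics
im=pickle.load(open("w1.pkl","rb"))
f=lambda c:(np.array(c,float)+.5)/1.5-.5
L=onplane(im,f([(410,142),(407,320)]),.087);W=onplane(im,f([(583,144),(562,313)]),.071)
H=onplane(im,f([(347,142),(347,320)]),.087)
for n,X in (("lip",L),("wall",W),("hous",H)):
    d=X[0]-X[1]; print(n,X.round(4),np.linalg.norm(d),"yaw",np.degrees(np.arctan2(-d[0],d[1])))
p,q=tcp_for([.53,.26,.28],-.052,0)
r.move_to(p,q); print(r.current_t())
wrist(r,optics,"w2")
E
```

```text
lip [[ 0.4724 -0.241   0.087 ]
 [ 0.4731 -0.436   0.087 ]] 0.19502749059711466 yaw 0.22071842311702927
wall [[ 0.6593 -0.2405  0.071 ]
 [ 0.6627 -0.4342  0.071 ]] 0.19379227087137152 yaw 1.0131586214455595
hous [[ 0.4083 -0.2408  0.087 ]
 [ 0.4033 -0.4358  0.087 ]] 0.195074888541082 yaw -1.464118710093734
3.4417
```

View pics/w2.png

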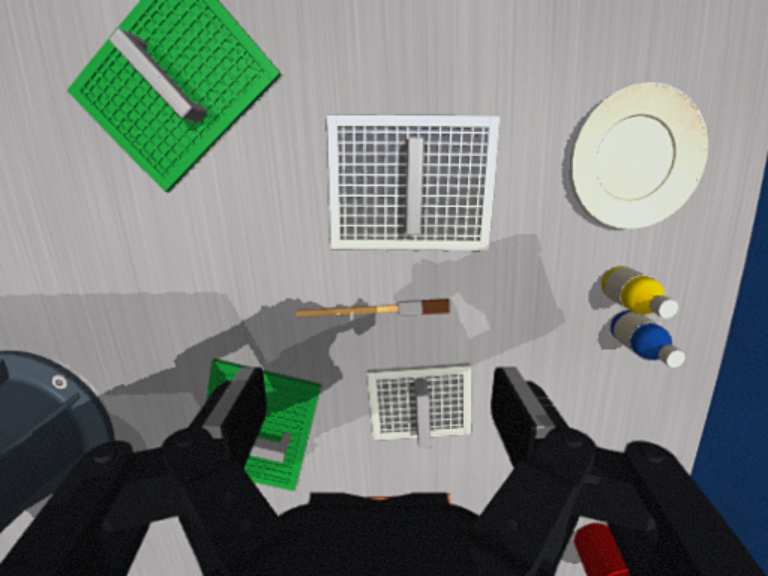

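The wrist view shows the larger white filter with corners at (326,116), (499,117), (489,250), (330,249). Its bar runs from (415,138) to (414,235).

```bash
python3 - <<'E'
from h import *
im=pickle.load(open("w2.pkl","rb"))
f=lambda c:(np.array(c,float)+.5)/1.5-.5
C=onplane(im,f([(327,116),(499,117),(489,250),(330,249)]),.01)
print(C.round(4),C.mean(0),[np.linalg.norm(C[i]-C[(i+1)%4]).round(4) for i in range(4)])
ax=C[1]+C[2]-C[0]-C[3];print(np.degrees(np.arctan2(ax[1],ax[0])))
B=onplane(im,f([(415.5,138),(414,235)]),.05);print(B.round(4),B.mean(0),np.linalg.norm(B[0]-B[1]))
E
```

```text
[[0.4823 0.39   0.01  ]
 [0.67   0.3799 0.01  ]
 [0.6629 0.2314 0.01  ]
 [0.4727 0.2426 0.01  ]] [0.57198048 0.31095147 0.01      ] [np.float64(0.1879), np.float64(0.1487), np.float64(0.1906), np.float64(0.1478)]
-3.2388272334827413
[[0.5742 0.3603 0.05  ]
 [0.57   0.2614 0.05  ]] [0.57213176 0.31085073 0.05      ] 0.09890812277080911
```

```bash
python3 - <<'E'
from h import *
from cell import r,optics
c=np.array([.5715,.310,0]);yaw=-.054
p,q=tcp_for(c+[0,0,.08],yaw,0); r.move_to(p,q)
f0=np.array(r.current_contact_force())
p,q=tcp_for(c,yaw,0); r.move_linear(p,q,vel=.12)
print("pos",np.round(r.current_tool_pos(),4),"F",np.round(np.array(r.current_contact_force())-f0,2))
r.set_gripper(0.0,squeeze=60); print("open",r.current_opening(),np.round(r.current_contact_force(),2))
p,q=tcp_for(c+[0,0,.15],yaw,0); r.move_linear(p,q,vel=.15)
r.sleep(.2);print("F",f0.round(2),np.round(r.current_contact_force(),2),np.round(r.current_torque(),3),r.current_opening(),r.current_t())
wrist(r,optics,"w3")
E
```

```text
pos [0.572  0.3102 0.0439] F [ 0.77  0.13 -0.58]
open 0.002621585986663047 [-0.01 -0.64 -0.24]
F [-0.22 -0.22  0.4 ] [-0.29  0.18 -0.37] [ 0.03   0.002 -0.021] 0.0038441437144873503 7.275
```

View pics/w3.png

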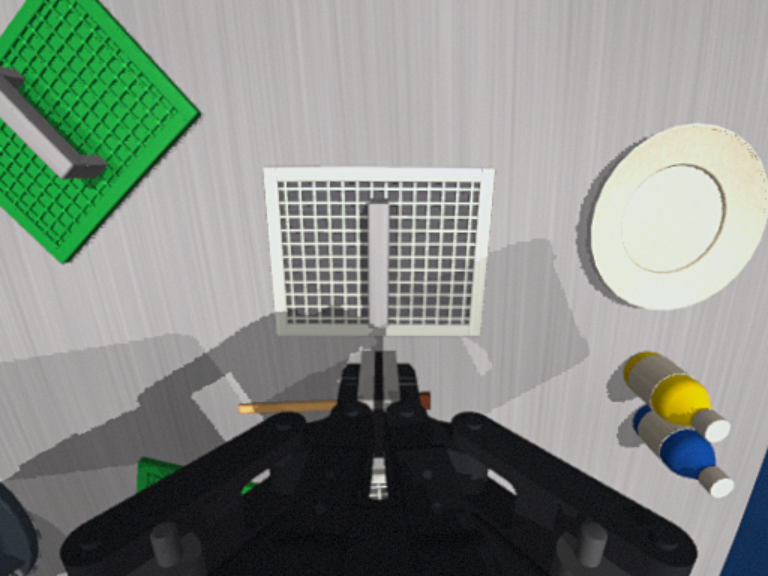

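The gripper closed to about 0, so the bar wasn't caught. In the picture the fingers are empty at (378,380) and the filter is still on the table. I'll find out where it is now.

```bash
python3 - <<'E'
from h import *
from cell import r,optics
im=pickle.load(open("w3.pkl","rb"))
f=lambda c:(np.array(c,float)+.5)/1.5-.5
C=onplane(im,f([(264,168),(494,169),(481,335),(276,335)]),.01)
print(C.round(4),C.mean(0),[np.linalg.norm(C[i]-C[(i+1)%4]).round(4) for i in range(4)])
B=onplane(im,f([(378,204),(378,328)]),.05);print(B.round(4),B.mean(0),np.linalg.norm(B[0]-B[1]))
T=np.array(im["wfc"]);p=np.array(r.current_tool_pos());print("tcp",p,"proj*1.5",proj(im,[p,p-[0,0,.022]])*1.5)
P=cloud(im)
for u,v in [(378,265),(378,300),(400,325),(378,375),(378,355),(300,390),(550,480)]:
    print(u,v,P[int(v/1.5),int(u/1.5)].round(4))
im=optics.get_image("top");pickle.dump(im,open("t1.pkl","wb"));cv2.imwrite("pics/t1.png",cv2.resize(im["pixels"][90:230,100:300],None,fx=4,fy=4)[:,:,::-1])
im=optics.get_image("scene");pickle.dump(im,open("s1.pkl","wb"));cv2.imwrite("pics/s1.png",cv2.resize(im["pixels"][130:300,200:420],None,fx=3.5,fy=3.5)[:,:,::-1])
E
```

```text
[[0.4831 0.3905 0.01  ]
 [0.6698 0.3797 0.01  ]
 [0.6629 0.2323 0.01  ]
 [0.4732 0.2426 0.01  ]] [0.57225219 0.31128403 0.01      ] [np.float64(0.1871), np.float64(0.1475), np.float64(0.1899), np.float64(0.1483)]
[[0.5743 0.3605 0.05  ]
 [0.5689 0.2621 0.05  ]] [0.57161636 0.31128698 0.05      ] 0.09851221621405028
tcp [0.57131647 0.3099326  0.19239563] proj*1.5 [[377.03733868 358.24653414]
 [377.1400034  336.66713085]]
378 265 [0.572  0.3149 0.0492]
378 300 [0.5704 0.2856 0.0493]
400 325 [0.5876 0.2471 0.0096]
378 375 [0.5724 0.3215 0.2264]
378 355 [0.5723 0.3214 0.2106]
300 390 [ 0.4859  0.1759 -0.0009]
550 480 [0.6114 0.3202 0.2751]
```

View pics/t1.png

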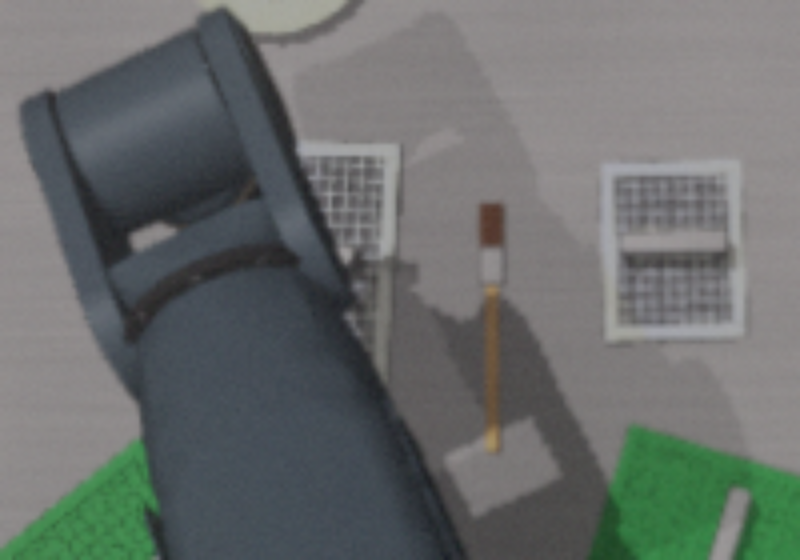

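View pics/s1.png

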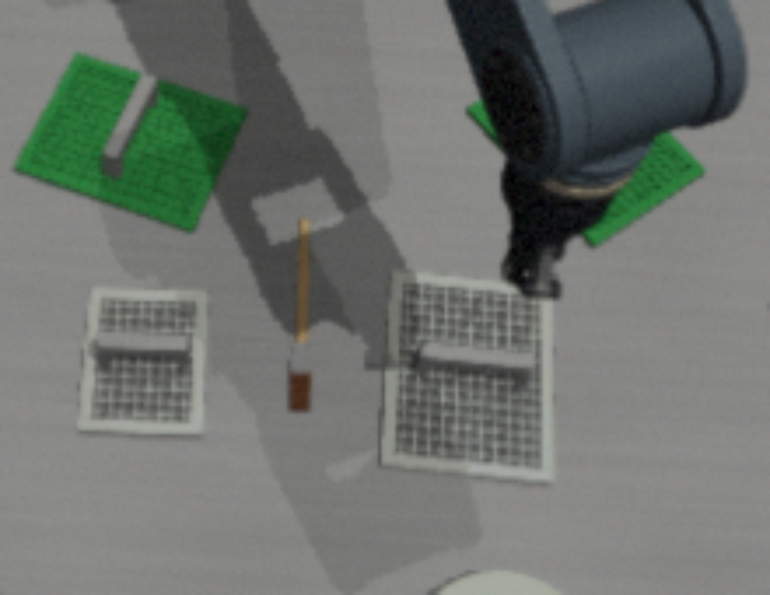

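```bash
python3 - <<'E'
from h import *
im=pickle.load(open("w3.pkl","rb"));P=cloud(im)
for v in range(214,275,4): print(v,[P[v,u].round(3).tolist() for u in (246,252,258)])
s=pickle.load(open("s1.pkl","rb"));Q=cloud(s)
print("scene depth pts near tcp")
m=(abs(Q[...,0]-.5715)<.06)&(abs(Q[...,1]-.31)<.06)&(Q[...,2]>.08)
q=Q[m];print(len(q)); 
for z in np.arange(.1,.3,.01):
    k=q[(q[:,2]>=z)&(q[:,2]<z+.01)]
    if len(k):print(round(z,2),len(k),k.min(0).round(3),k.max(0).round(3))
a=im["pixels"][200:300,180:330];cv2.imwrite("pics/w3c.png",cv2.resize(a,None,fx=5,fy=5)[:,:,::-1])
a=s["pixels"][180:230,330:380];cv2.imwrite("pics/s1c.png",cv2.resize(a,None,fx=10,fy=10)[:,:,::-1])
E
```

```text
214 [[0.562, 0.268, 0.05], [0.569, 0.268, 0.05], [0.577, 0.268, 0.05]]
218 [[0.56, 0.246, 0.009], [0.569, 0.263, 0.05], [0.576, 0.262, 0.049]]
222 [[0.56, 0.24, 0.01], [0.568, 0.239, 0.009], [0.576, 0.239, 0.009]]
226 [[0.559, 0.229, -0.0], [0.567, 0.23, 0.002], [0.576, 0.228, -0.0]]
230 [[0.558, 0.222, -0.001], [0.567, 0.222, 0.0], [0.576, 0.222, 0.001]]
234 [[0.569, 0.321, 0.207], [0.572, 0.321, 0.208], [0.576, 0.32, 0.207]]
238 [[0.569, 0.321, 0.212], [0.572, 0.321, 0.212], [0.576, 0.321, 0.212]]
242 [[0.576, 0.391, 0.346], [0.572, 0.321, 0.217], [0.576, 0.321, 0.217]]
246 [[0.569, 0.321, 0.222], [0.572, 0.321, 0.221], [0.575, 0.321, 0.221]]
250 [[0.569, 0.321, 0.224], [0.572, 0.322, 0.226], [0.575, 0.32, 0.224]]
254 [[0.569, 0.321, 0.229], [0.572, 0.321, 0.229], [0.575, 0.321, 0.229]]
258 [[0.569, 0.321, 0.233], [0.572, 0.32, 0.232], [0.575, 0.321, 0.233]]
262 [[0.569, 0.32, 0.235], [0.572, 0.321, 0.237], [0.575, 0.321, 0.237]]
266 [[0.57, 0.321, 0.24], [0.572, 0.322, 0.241], [0.575, 0.321, 0.24]]
270 [[0.57, 0.322, 0.244], [0.572, 0.319, 0.241], [0.575, 0.322, 0.245]]
274 [[0.57, 0.322, 0.248], [0.572, 0.317, 0.24], [0.575, 0.322, 0.248]]
scene depth pts near tcp
3820
0.2 5 [0.569 0.301 0.203] [0.584 0.308 0.209]
0.21 8 [0.568 0.3   0.21 ] [0.584 0.304 0.22 ]
0.22 7 [0.568 0.3   0.222] [0.58  0.304 0.23 ]
0.23 4 [0.566 0.3   0.233] [0.579 0.301 0.236]
0.24 5 [0.567 0.298 0.247] [0.588 0.302 0.25 ]
0.25 27 [0.565 0.298 0.251] [0.604 0.315 0.259]
0.26 14 [0.568 0.296 0.26 ] [0.612 0.309 0.269]
0.27 19 [0.567 0.294 0.27 ] [0.623 0.302 0.279]
0.28 15 [0.567 0.294 0.28 ] [0.631 0.321 0.29 ]
0.29 59 [0.584 0.291 0.29 ] [0.631 0.329 0.3  ]
```

View pics/w3c.png

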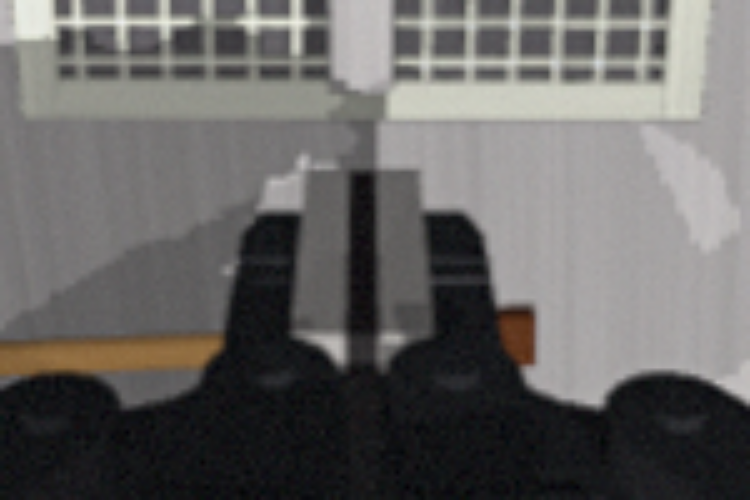

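View pics/s1c.png

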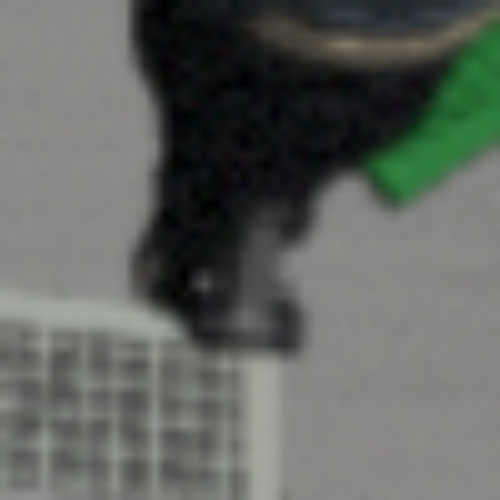

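Both cameras put the closed fingertips at z≈0.206 while the TCP reads 0.192. That means the tips are about 14 mm behind the reported TCP, not 22 mm ahead of it. The filter hasn't moved, so I correct the grasp point to −33 mm along tool z and approach carefully with force checks.

```bash
sed -i 's/g-T.apply(\[0,0,.003\])/g-T.apply([0,0,G])/; s/^import numpy as np,cv2,pickle/&\nG=-0.033/' h.py; python3 - <<'E'
from h import *
from cell import r,optics
c=np.array([.5715,.3103,0]);yaw=-.054
r.set_gripper(1.0)
p,q=tcp_for(c+[0,0,.03],yaw,0); r.move_linear(p,q,vel=.15)
f0=np.array(r.current_contact_force())
im=wrist(r,optics,"w4");P=cloud(im)
print("tcp",np.round(r.current_tool_pos(),4),f0.round(2))
m=(abs(P[...,1]-.321)<.004)&(abs(P[...,0]-.5715)<.09)&(P[...,2]>.055)&(P[...,2]<.15)
q=P[m];
for z in np.arange(.05,.15,.01):
    k=q[(q[:,2]>=z)&(q[:,2]<z+.01)]
    if len(k):print(round(z,2),len(k),k.min(0).round(3),k.max(0).round(3))
E
```

```text
tcp [0.5721 0.3106 0.0381] [ 0.47 -0.64  0.91]
0.06 190 [0.518 0.317 0.062] [0.623 0.325 0.07 ]
0.07 473 [0.516 0.317 0.07 ] [0.623 0.325 0.08 ]
0.08 554 [0.516 0.317 0.08 ] [0.623 0.325 0.09 ]
0.09 771 [0.517 0.317 0.09 ] [0.623 0.325 0.1  ]
0.1 806 [0.506 0.317 0.1  ] [0.646 0.325 0.11 ]
0.11 2305 [0.504 0.317 0.11 ] [0.648 0.325 0.12 ]
0.12 3397 [0.504 0.317 0.12 ] [0.647 0.325 0.13 ]
0.13 4907 [0.504 0.317 0.13 ] [0.645 0.325 0.14 ]
0.14 1461 [0.501 0.317 0.14 ] [0.644 0.325 0.147]
```

View pics/w4.png

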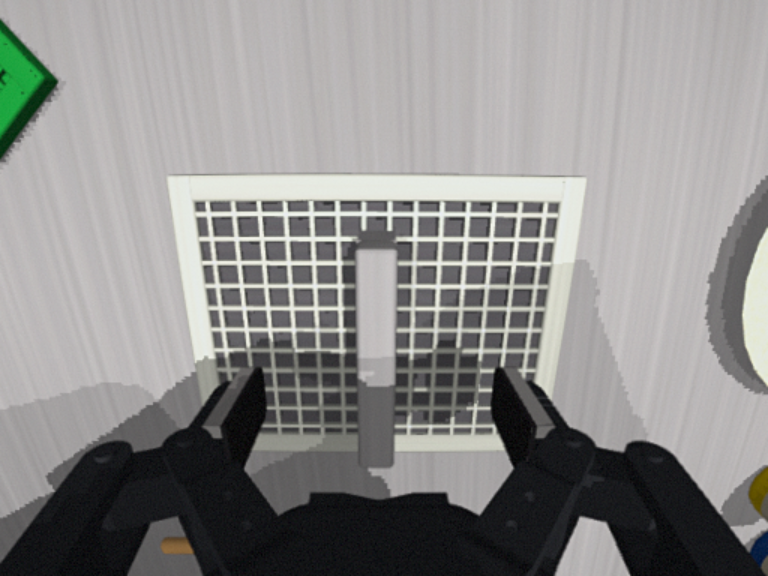

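Wrist view: the bar at (377,350) is centred between the open fingers, whose tips are at about 62 mm height. The fingers straddle it, so I go down and grip.

```bash
python3 - <<'E'
from h import *
from cell import r,optics
c=np.array([.5715,.3103,0]);yaw=-.054
f0=np.array(r.current_contact_force())
for h in (.012,.001):
    p,q=tcp_for(c+[0,0,h],yaw,0); r.move_linear(p,q,vel=.08)
    f=np.array(r.current_contact_force())-f0;print(h,f.round(2),np.round(r.current_tool_pos(),4))
    if abs(f).max()>8: raise SystemExit
r.set_gripper(0.0,squeeze=60); print("open",r.current_opening(),np.round(r.current_contact_force(),2))
if r.current_opening()>.08:
    p,q=tcp_for(c+[0,0,.12],yaw,0); r.move_linear(p,q,vel=.12)
    r.sleep(.3);print("F",np.round(r.current_contact_force(),2),np.round(r.current_torque(),3),r.current_opening(),r.current_t(),np.round(r.current_tool_pos(),4))
    wrist(r,optics,"w5")
E
```

```text
0.012 [-0.34 -0.67 -0.03] [0.5711 0.3101 0.0182]
0.001 [-0.19  0.25 -0.72] [0.5711 0.3101 0.0073]
open 0.17502765028130302 [-0.58  0.36  4.23]
F [ 0.53  0.57 -4.27] [-0.001 -0.014  0.024] 0.17851939635446754 12.1917 [0.5714 0.3102 0.1266]
```

View pics/w5.png

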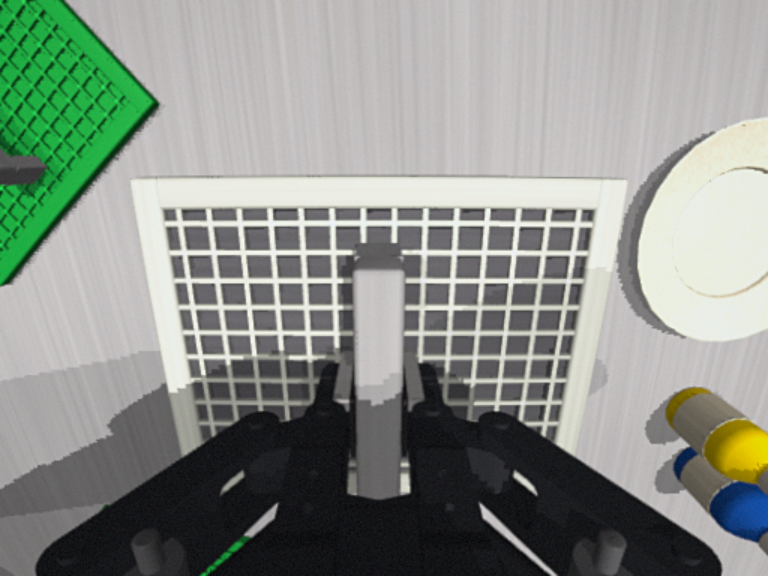

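The filter is held (opening 0.18, about 4 N of weight). I'll measure its pose in the hand from the wrist depth.

```bash
python3 - <<'E'
from h import *
im=pickle.load(open("w5.pkl","rb"));P=cloud(im);px=im["pixels"].astype(int)
W=im["wfc"]@np.linalg.inv(np.array(im["mount"]));R=W[:3,:3];t=W[:3,3]
T,Rp=tool(-.054,0)
# panel-frame coords at world: relative to TCP
X=(P-t)@Rp.as_matrix()   # panel axes
m=(P[...,2]>.09)&(P[...,2]<.16)&(abs(X[...,0])<.12)&(px.min(2)>120)&(abs(X[...,0])>.03)
q=X[m]
A=np.c_[q[:,:2],np.ones(len(q))]
for _ in range(4):
    k,*_r=np.linalg.lstsq(A,q[:,2],rcond=None);res=q[:,2]-A@k;g=abs(res)<.004;A,q=A[g],q[g]
print("plane",np.degrees(np.arctan(k[:2])),"top z rel tcp",k[2],"underside",k[2]-.01,len(q))
print("x",q[:,0].min(),q[:,0].max(),np.percentile(q[:,0],[1,99]),"y",q[:,1].max())
u=lambda c:(np.array(c,float)+.5)/1.5-.5
o=t[2]+k[2]
C=onplane(im,u([(133,180),(627,180)]),o);C=(C-t)@Rp.as_matrix();print("far corners",C.round(4))
B=onplane(im,u([(357,265),(403,265)]),o+.04);print("bar far end",((B-t)@Rp.as_matrix()).round(4))
E
```

```text
plane [0.02676104 0.16389583] top z rel tcp 0.000852874323966473 underside -0.009147125676033527 19451
x -0.09508317343022114 0.09590475833605176 [-0.09324209  0.09424781] y 0.07601084141745394
far corners [[-0.0924  0.0752  0.0009]
 [ 0.0948  0.0752  0.0009]]
bar far end [[-0.0058  0.0521  0.0409]
 [ 0.0077  0.0521  0.0409]]
```

The panel is level in the hand, with its underside 9 mm below the TCP and its centre within 1 mm. Now I carry it, tilted about 21°, to above the recess.

```bash
sed -i 's/^G=.*/G=-0.031/' h.py; cat >> h.py <<'E'
SEAT=np.array([.545,-.338,.045]);SY=.004;TH=.36;OFF=np.array([-.0005,0,0])
E
python3 - <<'E'
from h import *
from cell import r,optics
p,q=tcp_edge(SEAT,SY,-.058,.09,TH,1,OFF); print(p.round(3))
r.move_linear(p,q,vel=.3)
print(r.current_t(),np.round(r.current_tool_pos(),4),np.round(r.current_contact_force(),2),r.current_opening())
im=wrist(r,optics,"w6")
s=optics.get_image("scene");pickle.dump(s,open("s2.pkl","wb"));cv2.imwrite("pics/s2.png",cv2.resize(s["pixels"][130:270,60:220],None,fx=5,fy=5)[:,:,::-1])
E
```

```text
[ 0.572 -0.338  0.177]
14.5583 [ 0.5723 -0.3371  0.1767] [ 0.85 -0.26 -3.39] 0.1775708699177713
```

View pics/w6.png

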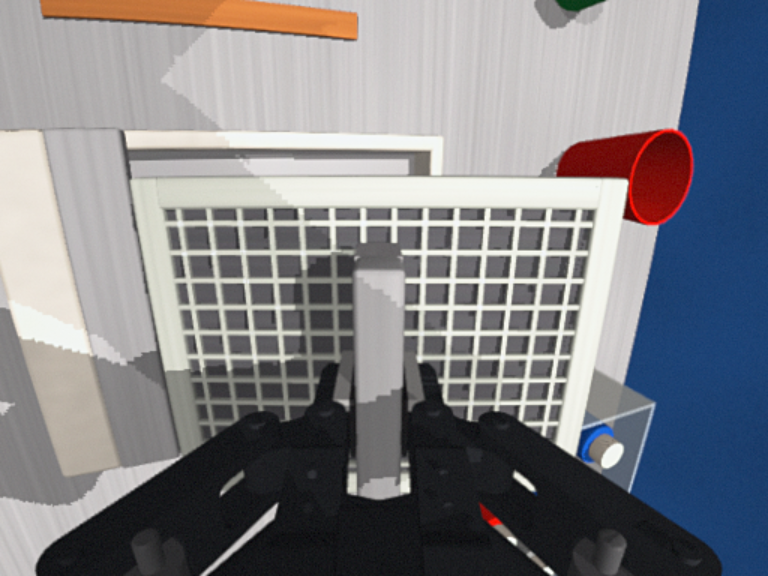

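View pics/s2.png

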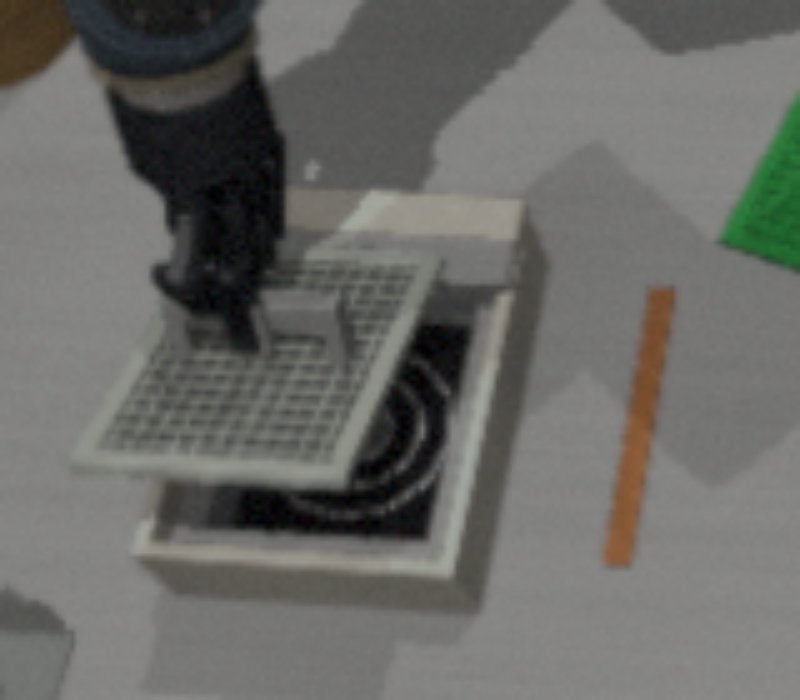

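The wrist view shows the lip tip edge from (125,130) to (178,450) and the side wall's outer edge at row ≈133. The panel's low edge is just to the right of the lip tip. A quick numeric check before inserting:

```bash
python3 - <<'E'
from h import *
im=pickle.load(open("w6.pkl","rb"));P=cloud(im)
u=lambda c:(np.array(c,float)+.5)/1.5-.5
L=onplane(im,u([(125,130),(178,452)]),.087);print("lip tip",L.round(4))
S=onplane(im,u([(125,131),(442,137)]),.071);print("side wall outer, far corner",S.round(4))
t=im["wfc"]@np.linalg.inv(np.array(im["mount"]))
_,Rp=tool(SY,TH)
for c in ([-.095,.075,.001],[.095,.075,.001],[-.095,-.075,.001],[-.095,0,-.009]): print("panel corner",(Rp.apply(c)+t[:3,3]).round(4))
for v,x in ((120,95),(120,70),(180,60),(180,40),(150,30)): print(P[v,x].round(4))
E
```

```text
lip tip [[ 0.4742 -0.2406  0.087 ]
 [ 0.4715 -0.4301  0.087 ]]
side wall outer, far corner [[ 0.4711 -0.24    0.071 ]
 [ 0.6577 -0.2402  0.071 ]]
panel corner [ 0.4828 -0.2624  0.1441]
panel corner [ 0.6606 -0.2617  0.2111]
panel corner [ 0.4834 -0.4124  0.1441]
panel corner [ 0.4866 -0.3374  0.1348]
[ 0.4887 -0.2625  0.1462]
[ 0.4619 -0.264   0.0877]
[ 0.4471 -0.3088  0.0871]
[ 0.5181 -0.2562  0.3204]
[ 0.431  -0.2846  0.0855]
```

```bash
python3 - <<'E'
from h import *
from cell import r,optics
def go(ex,h,th,v):
    p,q=tcp_edge(SEAT,SY,ex,h,th,1,OFF); r.move_linear(p,q,vel=v)
    f=np.array(r.current_contact_force());print(round(r.current_t(),2),ex,round(h,4),round(th,3),f.round(2),np.round(r.current_torque(),2),np.round(np.array(r.current_tool_pos())-p,4));return f
f=go(-.058,.03,TH,.12); 
f=go(-.058,.006,TH,.06)
if abs(f+[0,0,4]).max()>8: raise SystemExit("contact")
for ex in (-.075,-.087,-.097):
    f=go(ex,.006,TH,.05)
    if abs(f+[0,0,4]).max()>8: raise SystemExit("contact")
wrist(r,optics,"w7")
s=optics.get_image("scene");pickle.dump(s,open("s3.pkl","wb"));cv2.imwrite("pics/s3.png",cv2.resize(s["pixels"][130:270,60:220],None,fx=5,fy=5)[:,:,::-1])
E
```

```text
15.31 -0.058 0.03 0.36 [ 0.46 -0.46 -3.01] [-0.04  0.42  0.05] [ 0.0003 -0.0002  0.0006]
15.86 -0.058 0.006 0.36 [ 0.37  0.79 -3.25] [-0.05  0.4  -0.06] [-0.      0.     -0.0002]
16.35 -0.075 0.006 0.36 [-0.74 -0.36 -3.26] [-0.04  0.35  0.05] [-0.0001 -0.0002  0.0003]
16.74 -0.087 0.006 0.36 [ 0.36  0.47 -3.18] [-0.01  0.33 -0.05] [-0.0002 -0.0001  0.    ]
17.09 -0.097 0.006 0.36 [ 0.49  0.21 -4.  ] [0.04 0.39 0.05] [-0.0002 -0.0001  0.    ]
```

View pics/w7.png

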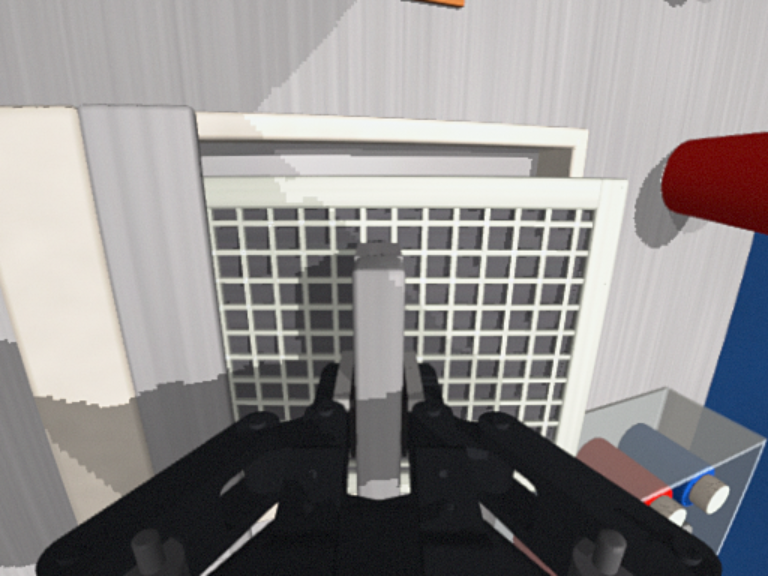

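View pics/s3.png

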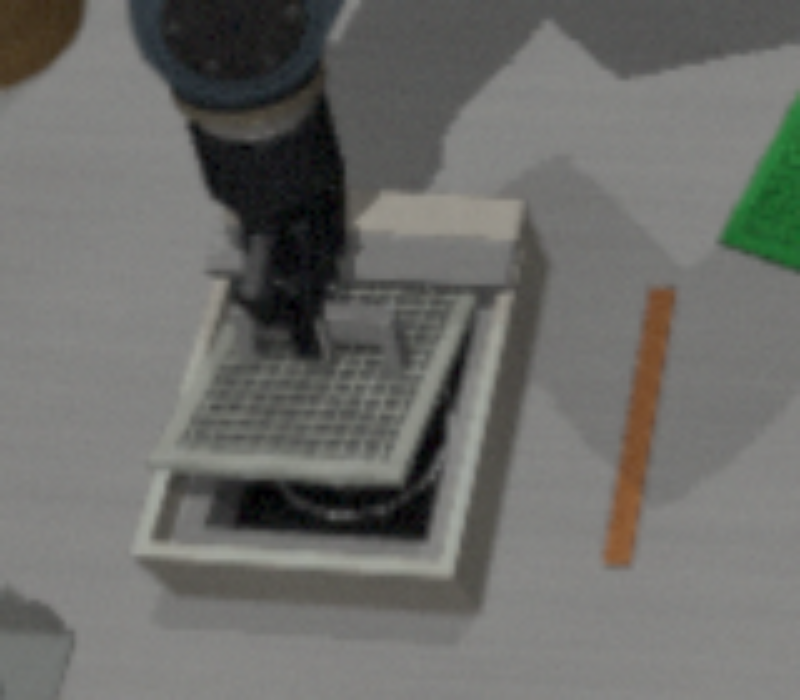

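The low short edge is now under the lip: its frame strip is hidden behind the lip edge at x≈205 in w7. There is no contact force, so I lower it by rotating about that edge.

```bash
python3 - <<'E'
from h import *
from cell import r,optics
def go(ex,h,th,v):
    p,q=tcp_edge(SEAT,SY,ex,h,th,1,OFF); r.move_linear(p,q,vel=v)
    f=np.array(r.current_contact_force());print(round(r.current_t(),2),ex,round(h,4),round(th,3),f.round(2),np.round(r.current_torque(),2));return f
h=.006
f=go(-.097,h,TH,.03)
while h>-.002:
    h-=.0015; f=go(-.097,h,TH,.03)
    if f[2]>-1: break
h+=.0005
for th in (.30,.24,.18,.12,.08,.05,.025):
    f=go(-.097,h,th,.04)
    if abs(f).max()>20: print("stop");break
print("h",h)
wrist(r,optics,"w8")
E
```

```text
17.44 -0.097 0.006 0.36 [-0.72  0.09 -3.38] [0.04 0.37 0.02]
17.69 -0.097 0.0045 0.36 [ 0.96 -0.03 -2.92] [0.   0.36 0.  ]
17.94 -0.097 0.003 0.36 [ 0.05  0.96 -2.51] [ 0.01  0.4  -0.04]
18.19 -0.097 0.0015 0.36 [ 0.65 -0.4  -3.52] [0.01 0.38 0.05]
18.44 -0.097 0.0 0.36 [ 0.07 -0.23 -3.04] [-0.03  0.4  -0.01]
18.69 -0.097 -0.0015 0.36 [1.65 0.99 0.93] [0.17 0.14 0.04]
18.98 -0.097 -0.001 0.3 [ 2.6  -1.37  1.27] [-0.16 -0.06 -0.02]
19.27 -0.097 -0.001 0.24 [ 0.77 -0.21  2.35] [-0.19  0.2  -0.02]
19.56 -0.097 -0.001 0.18 [-0.32 -0.62  1.03] [-0.11  0.36  0.03]
19.85 -0.097 -0.001 0.12 [-0.05  0.46  0.32] [0.03 0.42 0.07]
20.1 -0.097 -0.001 0.08 [-2.35  1.18  0.04] [-0.05  0.47 -0.01]
20.35 -0.097 -0.001 0.05 [-0.94 -0.08 -1.09] [-0.02  0.44 -0.01]
20.6 -0.097 -0.001 0.025 [-0.83 -0.33 -1.05] [-0.02  0.39 -0.02]
h -0.0009999999999999996
```

View pics/w8.png

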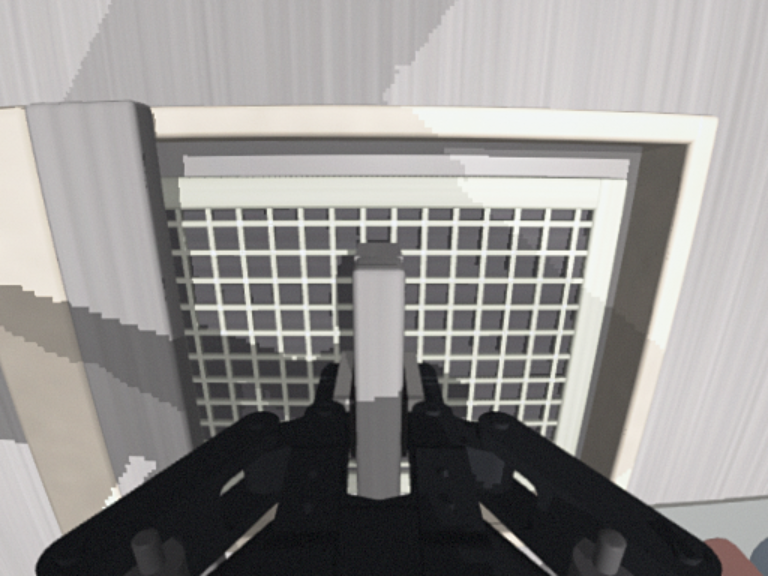

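The filter is nearly flat inside the walls, with the -x edge under the lip (lip edge at x≈155–190) and the far edge at x≈625, inside the far wall. I'll finish lowering, open and retreat.

```bash
python3 - <<'E'
from h import *
from cell import r,optics
def go(ex,h,th,v):
    p,q=tcp_edge(SEAT,SY,ex,h,th,1,OFF); r.move_linear(p,q,vel=v)
    f=np.array(r.current_contact_force());print(round(r.current_t(),2),ex,round(h,4),round(th,3),f.round(2),np.round(r.current_torque(),2));return f
h=-.001
f=go(-.097,h,.010,.03); f=go(-.097,h,0,.03)
while h>-.004 and f[2]<2:
    h-=.0008; f=go(-.097,h,0,.03)
r.set_gripper(.6); print("open",r.current_opening(),np.round(r.current_contact_force(),2))
r.sleep(.2)
go(-.097,h+.06,0,.1)
go(-.097,h+.2,0,.2)
wrist(r,optics,"w9")
E
```

```text
20.9 -0.097 -0.001 0.01 [-0.97  0.25 -1.26] [ 0.01  0.41 -0.01]
21.15 -0.097 -0.001 0 [-2.78  1.2   3.22] [0.14 0.61 0.01]
open 0.6023677890128551 [ 0.49 -0.06 -0.45]
22.53 -0.097 0.059 0 [-0.42 -0.75  0.82] [ 0.    0.01 -0.05]
23.38 -0.097 0.199 0 [ 0.94  0.01 -1.06] [ 0.01 -0.03  0.01]
```

View pics/w9.png

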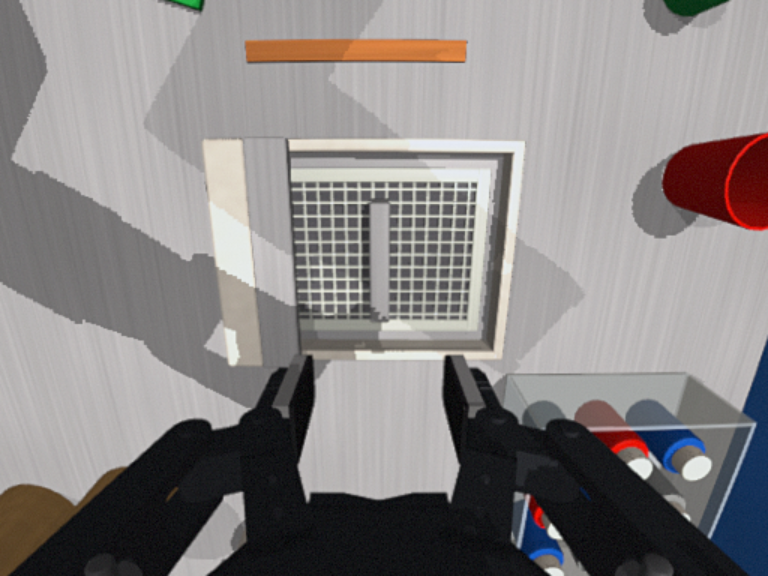

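The filter sits inside the walls with its near edge under the lip, and the gripper is clear. I'll check flatness and height from depth.

```bash
python3 - <<'E'
from h import *
im=pickle.load(open("w9.pkl","rb"));P=cloud(im);px=im["pixels"].astype(int)
X=P-SEAT
m=(abs(X[...,1])<.085)&(X[...,0]>-.07)&(X[...,0]<.1)&(X[...,2]>.003)&(X[...,2]<.02)
q=X[m];A=np.c_[q[:,:2],np.ones(len(q))]
for _ in range(4):
    k,*_r=np.linalg.lstsq(A,q[:,2],rcond=None);g=abs(q[:,2]-A@k)<.004;A,q=A[g],q[g]
print("tilt deg",np.degrees(np.arctan(k[:2])).round(2),"top above ledge",k[2].round(4),len(q),np.percentile(q[:,0],[.2,99.8]).round(4),np.percentile(q[:,1],[.5,99.5]).round(4))
u=lambda c:(np.array(c,float)+.5)/1.5-.5
print((onplane(im,u([(491,169),(478,330)]),.055)-SEAT).round(4),(onplane(im,u([(379,203),(379,318)]),.095)-SEAT).round(4))
E
```

```text
tilt deg [0.28 0.09] top above ledge 0.008 11968 [-0.0697  0.0924] [-0.0733  0.0756]
[[ 0.0927  0.0758  0.01  ]
 [ 0.0934 -0.0726  0.01  ]] [[-0.0023  0.0506  0.05  ]
 [-0.0018 -0.0443  0.05  ]]
```

Flat within 0.3°. The far edge is at x=+93 mm, so the near edge is at about −97 mm, roughly 24 mm under the lip. I'm handing in.

```bash
python3 - <<'E'
from cell import r
r.hand_in(); print(r.current_t())
E
```

```text
the job is handed in; nothing more can be done
the job is handed in; nothing more can be done
```

The larger white filter is back in the extractor, and I handed the job in at about 23.4 s. I hooked one short edge under the lip at a tilt of about 21°, with no sign of contact while sliding it in. I then lowered the other end in the grip until it rested on the ledge, opened the gripper and moved clear.

**Last checks:**
- **Flatness:** the wrist depth shows the filter flat to within 0.3°. Its top is 8 mm above the nominal ledge height, where 10 mm was expected. That is within the 2 mm calibration, and I felt the ledge about 1 mm lower than nominal.
- **Position:** about 24 mm of the near edge is under the lip, and the filter is inside the walls on every side.
- **Forces:** the highest I read was about 4 N, sampled at the end of each move.
- **Small filter:** I never touched it.

**What went wrong:** the first grasp closed on nothing. Both cameras showed the fingertips about 14 mm behind the reported TCP, not 22 mm ahead of it as the description says. The filter had not moved, so I corrected the offset and the second grasp held.

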